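# Close a sample puck into an optical cell and hold the window cover down

### The job

Put the sample puck, right way up, into the round pocket of the small aluminium cell and let go of it, then take the window cover by its handle, bring it over the cell and slide it along the cell's length until it drops over the two locating pins hidden beneath it (their carriage was last locked somewhere near the middle). Press it straight down against the sprung stage until it is flush on the cell all round, and finish while still holding the handle and keeping the cover pressed down, so that a colleague can put the screws in. Leave the screw dish, hex key, tweezers and brass sample holder where they lie.

Things in the scene. Friction and masses are not known exactly. Their poses are not given: they have to be found in the camera images.
- puck_center (a point): the sample puck, a flat light-grey round disc, diameter 31 mm, body 9 mm high (a thin clip and sample on its upper face reach 11 mm), 22 g; the point is on its axis 4.5 mm above its underside, z up. It lies on the bench
- cell_top (a point): fixed sample cell: aluminium block 96 (its x) by 72 mm on a 118 by 88 mm foot, tube stubs 29 mm out at +x, lock screw 13 mm out at -y. Point: centre of its top face, 42 mm above the bench, z up, and of the round pocket, diameter 35, 5 mm deep. Two steel pins 76 mm apart stand on the face's x axis, 9 mm high, diameter 8, the top 2.5 mm tapering to 4.4
- cell_end (a point): middle of the +x edge of the cell's top face, 48 mm from its centre. The two pins stand on one locked carriage: their midpoint is somewhere from 5 mm before to 5 mm past the centre along x (y = 0), different each time, and so is where the cover drops on; slots round the pins show the travel, no reading tells it
- stage (a joint): the sprung stage, floor of the pocket: 0 m at rest, grows as it is pushed down. A loaded puck stands 4 mm proud of the face, so 0.004 when the cover is flush on it. The spring takes 5 N to start, 15 N at 0.004 m, and lifts the cover off again if it is let go
- cover_grip (a point): the window cover, an aluminium plate 96 (its x) by 72 by 13 mm with a round glass window and a bail handle, 210 to 340 g, lying flat on the bench, handle up. The point is the centre of the handle bar, 43 mm above the plate's underside; the bar runs along the cover's x, 70 mm long, 12 mm wide, 12 mm high, on posts 9 mm thick at x = -27 and +27 mm, with 24 mm free beneath it
- cover_face (a point): centre of the cover's underside, axes as the cover. Pin holes in it, 9.5 mm wide, 10 mm deep, at x = +38 and -38 mm, y = 0; fits either way round. 9 mm above the cell's face the cover rides on the pins; moved to within 1 to 2 mm of them it can be pushed on; 4 mm above the face it rests on the loaded puck; home at 0, up to 5 mm off the cell's centre along x
- screw_dish: a round steel dish with four cap screws, diameter 72 mm, 20 mm high to the screw tips; origin at the centre of its underside; to be left alone
- hex_key: a black L-shaped hex key, 32 by 91 by 6 mm, lying flat; origin at the middle of its underside; to be left alone
- holder: a brass-coloured block with two clamping screws, 32 by 49 by 17 mm; origin at the centre of its underside; to be left alone
- tweezer: steel tweezers lying flat, 110 by 56 by 9 mm; origin at the middle of their underside; to be left alone

How it is judged:
On the way, in this order (a step that is already met when the one before it is completed fails the run):
1. the puck lies flat in the cell's pocket, let go (horizontal distance between puck_center and cell_top below 0.004 m and z of puck_center in the frame of cell_top below 0.0012 m and angle between puck_center's own z axis and vertical below 0.1 rad and contact force between the fingers and puck below 0.1 N), for 0.2 s.
2. the cover has dropped over both pins with the puck beneath it (x of cover_face in the frame of cell_top between -0.0085 and 0.0085 m and y of cover_face in the frame of cell_top between -0.0025 and 0.0025 m and angle between the x axis of cover_face and the x axis of cell_top, either way round below 0.05 rad and angle between cover_face's own z axis and vertical below 0.05 rad and z of cover_face in the frame of cell_top below 0.006 m and horizontal distance between puck_center and cell_top below 0.004 m and z of puck_center in the frame of cell_top below 0.0012 m and angle between puck_center's own z axis and vertical below 0.1 rad), for 0.1 s.
At the end, for the whole second after the job is handed in: Puck flat in the pocket; cover over both pins (within 2.5 mm of the cell's long axis, 0.05 rad of its direction, level within 0.05 rad) and flush (underside within 1.2 mm of the face); stage pressed over 2.5 mm; the fingers still hold the cover (over 3 N) (x of cover_face in the frame of cell_top between -0.0085 and 0.0085 m and y of cover_face in the frame of cell_top between -0.0025 and 0.0025 m and angle between the x axis of cover_face and the x axis of cell_top, either way round below 0.05 rad and angle between cover_face's own z axis and vertical below 0.05 rad and horizontal distance between puck_center and cell_top below 0.004 m and z of each of puck_center, cover_face in the frame of cell_top below 0.0012 m and angle between puck_center's own z axis and vertical below 0.1 rad and value of joint stage above 0.0025 m and contact force between the fingers and cover above 3 N); the arm keeps its last pose, push and grip.
It fails at once if the dish of screws pushed more than 15 mm from its place (distance of screw_dish from where it was at the start of the episode above 0.015 m).
It fails at once if the hex key pushed more than 15 mm from its place (distance of hex_key from where it was at the start of the episode above 0.015 m).
It fails at once if the sample holder block pushed more than 15 mm from its place (distance of holder from where it was at the start of the episode above 0.015 m).
It fails at once if the tweezers pushed more than 15 mm from its place (distance of tweezer from where it was at the start of the episode above 0.015 m).
It also fails if it takes over 72 s, if anything falls off the work surface, if the arm or the gripper's body presses on something with over 40 N, if the wrist force passes 120 N, or if a joint passes its speed limit or range.

### The arm

A 6-joint arm with a two-finger parallel gripper is mounted at the origin on a cart in front of the work surface, level with it; the furniture and walls round the work are solid. World frame = base frame: x ahead of the robot, y to its left, z up, the work surface at z = 0. Lengths are in m, angles in rad, forces in N, time in s.
With the tool pointing down it reaches from about 0.325 to 0.75 m from the base axis. Payload 7.6 kg.
Tool frame: the origin (TCP) lies midway between the tips of the shut fingers; the grasp point (between the pads) lies behind it (r.grasp_offset is the z of the grasp point in the tool frame, in m); z points along the fingers, y is the line along which they close (so a half turn about z gives the same grasp; the last joint's range is limited). The gripper opens to 85 mm and grips with 20 to 120 N. Pads are 22 mm wide; open, the fingers measure 114 mm over their backs; the gripper's body (76 mm by 85 mm) begins 54 mm behind the grasp point. The pads swing forward as they close: fully open they stand 13 mm farther back than shut.
Start: joints at [-0.07, 0.052, 1.401, -0, 1.689, -0.07], TCP at [0.525, 0, 0.231] pointing down, gripper open.
Joint ranges: [-2.9, 2.9], [-0.91, 2.17], [0.12, 2.37], [-1.06, 4.2], [0.26, 2.73], [-2.93, 2.93]. Speed limits (rad/s): [2.57, 2.57, 3.01, 3.14, 3.14, 3.14].

### API

Orientations are given as a 3x3 rotation matrix whose columns are the frame's x, y, z axes.
In Python, from cell import r, vision gives the robot as it stands.
- The arm moves only by the shell command python3 -m creep 'ROWS' [FORCE]. ROWS is JSON, a list that holds one entry, the list of rows, each a list of 5 numbers: the opening, from 0 (shut) to 1 (fully open), then the shift along the tool's x, y, z in mm, then the turn about the tool's z in rad. A call has 1 to 20 rows; each row is the pose to reach, as a shift and turn from the pose commanded when the call began, along the tool's axes at that moment; what a row does not reach only later rows make up. A row lasts 1/12 s, in which the tool goes at most 41.7 mm and 7.16 degrees, less where a joint would pass 70% of its speed; a pose out of reach is approached as far as the arm can. A call with a gripper value outside its range is refused whole. The fingers move at their own pace and stop on an object; FORCE is the grip in N (left out, the last holds). Time passes only in rows, so rows that repeat a pose let the fingers close. It gives the time, the measured TCP pose, the force, the opening and the grip force at its end, in the units of the state.
- r.state(): the state, without advancing time (a new reading comes with each control period).
- vision.snapshot(name): name is "scene" or "side" or "wrist"; returns the picture (480x640x3 uint8, red, green, blue); there is no depth.
- vision.camera_info(name): a dict with "camera_matrix" (3x3 intrinsics, pixels), "camera_from_world" (4x4, takes a point from world to camera coordinates). Camera axes: x right, y up, looking along -z (the intrinsics and any distortion apply to the point x, -y, -z); pixel columns grow to the right and rows downward; lengths in m; the calibration is good to about 2 mm. A picture is of the moment at which its call begins: read the wrist's pose just before it. camera_info takes no time and is no camera call; for the wrist camera it gives the pose at the moment of the call.
- r.close_job(): hands the job in; it is judged then, once.
The state is a dict: "t": time; "q": joint angles; "joint_velocities": joint speeds; "joint_torque": joint torques, N m; "tool_pos": TCP position; "orientation": TCP orientation; "contact_force": force on the tool from outside, world axes, zero at the start; "wrist_torque": the same for the moment, N m; "gripper_width": finger opening in m; "grip_force": force on a finger pad.
Only numpy, scipy, OpenCV 4.12 (cv2) and the standard library are available. Lean on these libraries where they do the work, as an engineer would, in place of code of your own. Each camera call takes 0.05 s, during which the arm holds its last target. There are 200 camera calls.

## Working session

There is one attempt and no reset: what is moved stays moved. The work goes in short steps, Python scripts to look and compute and a shell command to move; the robot and the scene stay as the last step left them, time stands still between calls to the robot, and variables do not carry over. Pictures are saved under pics/ and viewed, at most 10 in all, crops included, and the job is handed in when it is done.

```bash
mkdir -p pics; ls; python3 - <<'E'
from cell import r, vision
import cv2,numpy as np
s=r.state();print(s,r.grasp_offset)
for n in ["scene","side","wrist"]:
    i=vision.camera_info(n);print(n,np.round(i["camera_matrix"],1).tolist(),np.round(i["camera_from_world"],3).tolist(),[k for k in i])
    cv2.imwrite(f"pics/{n}0.png",vision.snapshot(n)[:,:,::-1])
E
```

```text
pics
{'t': 0.0, 'q': array([-7.02730037e-02,  5.28422424e-02,  1.40172813e+00, -1.93984484e-05,
        1.68858022e+00, -7.03300005e-02]), 'joint_velocities': array([-1.43717259e-04, -2.98334427e-04,  4.68304377e-05,  4.44241707e-04,
       -8.09991384e-04, -1.90230045e-03]), 'joint_torque': array([ 8.02730119e-04, -3.81666934e+01, -3.60182977e+01,  8.43031398e-05,
        6.19437444e-03, -2.66336252e-05]), 'tool_pos': array([5.24703920e-01, 5.25498603e-05, 2.30467832e-01]), 'orientation': array([[-5.46620346e-05,  9.99998789e-01, -1.55545195e-03],
       [ 9.99999994e-01,  5.48023633e-05,  9.01748560e-05],
       [ 9.02599892e-05, -1.55544702e-03, -9.99998786e-01]]), 'contact_force': array([-0.40793026, -0.15906674, -0.04433866]), 'wrist_torque': array([-0.02836215, -0.04621233,  0.022567  ]), 'grip_force': 0.0, 'gripper_width': 0.08530217674183736} -0.0187
scene [[455.6, 0.0, 309.3], [0.0, 455.6, 233.6], [0.0, 0.0, 1.0]] [[0.775, -0.631, -0.002, -0.413], [0.307, 0.373, 0.875, -0.271], [-0.552, -0.68, 0.483, -0.745], [0.0, 0.0, 0.0, 1.0]] ['camera_matrix', 'camera_from_world']
side [[512.2, 0.0, 307.2], [0.0, 512.2, 239.9], [0.0, 0.0, 1.0]] [[0.939, -0.343, 0.02, -0.527], [0.178, 0.535, 0.826, -0.212], [-0.294, -0.772, 0.563, -0.803], [0.0, 0.0, 0.0, 1.0]] ['camera_matrix', 'camera_from_world']
wrist [[343.6, 0.0, 318.6], [0.0, 343.6, 242.2], [0.0, 0.0, 1.0]] [[1.0, -0.001, -0.0, -0.525], [0.001, 0.95, -0.312, 0.039], [0.0, 0.312, 0.95, -0.38], [0.0, 0.0, 0.0, 1.0]] ['camera_matrix', 'camera_from_world']
```

View pics/scene0.png

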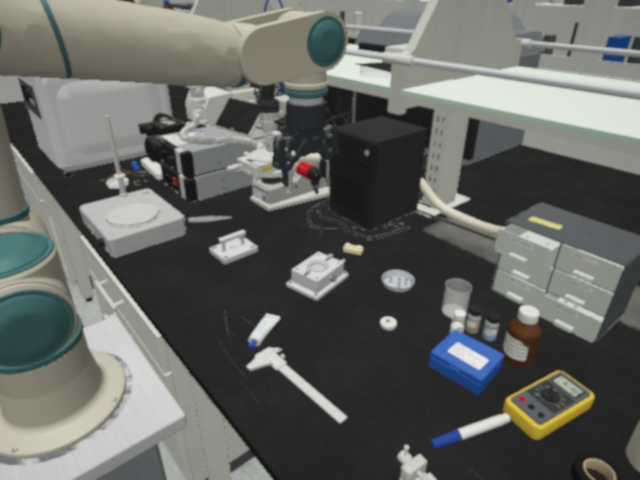

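View pics/wrist0.png

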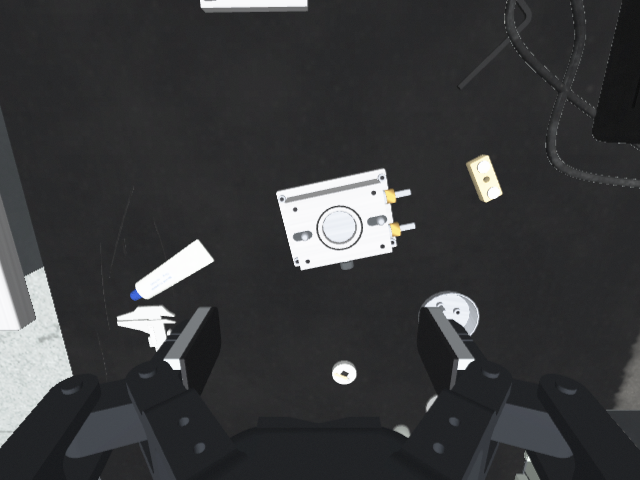

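View pics/side0.png

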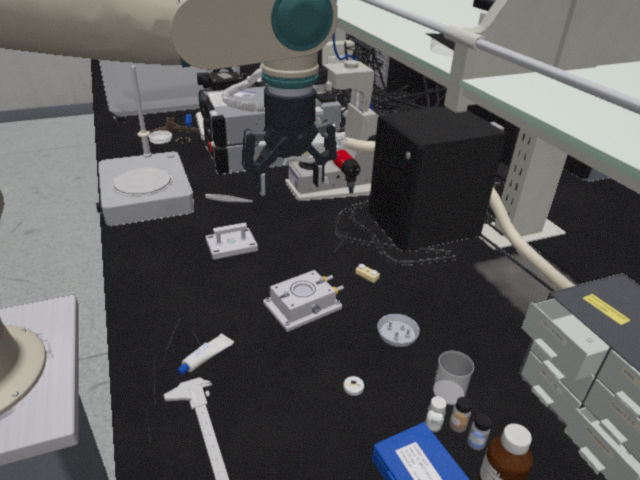

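```bash
cat > h.py <<'E'
import numpy as np, cv2
from cell import r, vision
def ray(name,px,z,info=None):
    i=info or vision.camera_info(name);K=i["camera_matrix"];T=np.array(i["camera_from_world"])
    R,t=T[:3,:3],T[:3,3];o=-R.T@t
    d=np.linalg.inv(K)@np.array([px[0],px[1],1.]);d=R.T@np.array([d[0],-d[1],-d[2]])
    return o+d*(z-o[2])/d[2]
def proj(name,P,info=None):
    i=info or vision.camera_info(name);T=np.array(i["camera_from_world"])
    p=T[:3,:3]@np.array(P)+T[:3,3];q=i["camera_matrix"]@np.array([p[0],-p[1],-p[2]]);return q[:2]/q[2]
def blobs(im,thr=120,lo=60,hi=1e5,roi=None):
    g=cv2.cvtColor(im,cv2.COLOR_RGB2GRAY);m=(g>thr).astype(np.uint8)*255
    c,_=cv2.findContours(m,cv2.RETR_EXTERNAL,cv2.CHAIN_APPROX_NONE)
    return [k for k in c if lo<cv2.contourArea(k)<hi and (roi is None or (roi[0]<k[:,0,0].mean()<roi[2] and roi[1]<k[:,0,1].mean()<roi[3]))]
E
python3 - <<'E'
from h import *
np.set_printoptions(precision=4,suppress=True)
print("puck",ray("wrist",(344,372),.009),ray("side",(354,384),.009),ray("scene",(388,322),.009))
print("cell",ray("wrist",(339.5,228),.042),"pins",ray("wrist",(306,237),.047),ray("wrist",(378,221),.047))
print("cover bar side",ray("side",(231,229),.049), [ray("side",p,.049) for p in [(215,232),(246,226)]],ray("scene",(232,238),.049))
print("holder",ray("wrist",(484,178),.01),"dish",ray("wrist",(449,312),.01),"hex",ray("wrist",(490,50),.0))
E
```

```text
puck [ 0.5569 -0.2129  0.009 ] [ 0.5577 -0.2195  0.009 ] [ 0.5552 -0.2185  0.009 ]
cell [ 0.5456 -0.0129  0.042 ] pins [ 0.5121 -0.0208  0.047 ] [ 0.583  -0.0044  0.047 ]
cover bar side [0.4661 0.209  0.049 ] [array([0.4321, 0.2082, 0.049 ]), array([0.4987, 0.2104, 0.049 ])] [0.4573 0.2062 0.049 ]
holder [0.6984 0.0324 0.01  ] dish [ 0.6802 -0.1262  0.01  ] hex [0.6906 0.1538 0.    ]
```

```bash
python3 -m creep '[[[1,-13,21,90,1.344],[1,-13,21,90,1.344],[1,-13,21,90,1.344],[1,-13,21,90,1.344],[1,-13,21,90,1.344],[1,-13,21,90,1.344],[1,-13,21,90,1.344],[1,-13,21,90,1.344],[1,-13,21,90,1.344],[1,-13,21,90,1.344],[1,-13,21,90,1.344],[1,-13,21,90,1.344],[1,-13,21,90,1.344],[1,-13,21,90,1.344],[1,-13,21,90,1.344]]]' && python3 - <<'E'
from h import *
im=vision.snapshot("wrist");cv2.imwrite("pics/cell1.png",im[:,:,::-1])
i=vision.camera_info("wrist");print(i["camera_from_world"].tolist())
E
```

```text
t: 1.4
tool_pos: [0.546, -0.013, 0.1412]
orientation: [[0.974, 0.227, -0.0], [0.227, -0.974, 0.0], [-0.0, -0.0, -1.0]]
contact_force: [-0.3, 0.6, 0.1]
gripper_width: 0.0853
grip_force: 0.0
[[0.22545564821239675, -0.9742534192678672, 0.00016041819908058877, -0.13485394013886481], [0.9260721918196759, 0.2142547030957783, -0.31062069753904475, -0.49061662344713153], [0.30258890631916896, 0.07017974954508249, 0.9505339323382201, -0.45942165742861024], [0.0, 0.0, 0.0, 1.0]]
```

View pics/cell1.png

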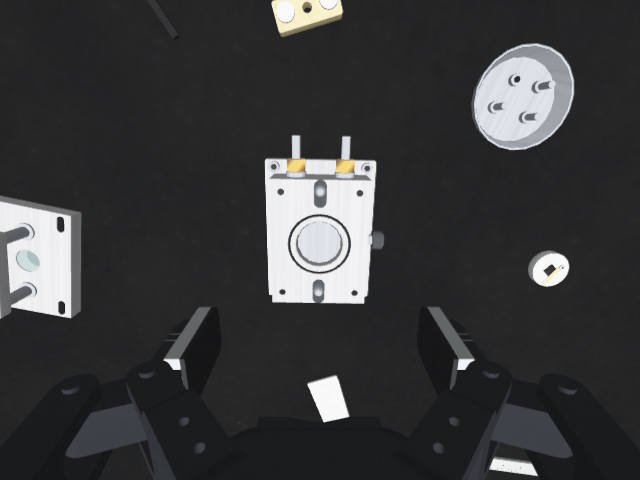

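```bash
python3 - <<'E'
from h import *
np.set_printoptions(precision=4,suppress=True)
im=cv2.imread("pics/cell1.png");g=cv2.cvtColor(im,cv2.COLOR_BGR2GRAY)
P=[]
for x,y in [(281,192),(360,193),(282,292),(354,293)]:
    w=255-g[y-7:y+8,x-7:x+8].astype(float);w[w<110]=0
    yy,xx=np.mgrid[y-7:y+8,x-7:x+8];c=((w*xx).sum()/w.sum(),(w*yy).sum()/w.sum())
    P.append(ray("wrist",c,.042)[:2]);print(c,P[-1])
P=np.array(P);m=P.mean(0);print("centre",m,"yaw",[np.arctan2(*(a-b)[::-1]) for a,b in [(P[0],P[2]),(P[1],P[3])]], [np.linalg.norm(P[a]-P[b]) for a,b in [(0,1),(0,2),(2,3),(1,3)]])
d=((g<120)*255).astype(np.uint8);cs,_=cv2.findContours(d,cv2.RETR_LIST,cv2.CHAIN_APPROX_NONE)
for k in cs:
    x,y,w,h=cv2.boundingRect(k)
    if 280<x<330 and 40<w<80 and 200<y<250:
        e=cv2.fitEllipse(k);print("ring",e,ray("wrist",e[0],.042))
u=np.array([.974,.227])
print("white puck")
b=((g>120)*255).astype(np.uint8);cs,_=cv2.findContours(b,cv2.RETR_EXTERNAL,cv2.CHAIN_APPROX_NONE)
for k in cs:
    x,y,w,h=cv2.boundingRect(k)
    if 500<x<560 and 230<y<280: e=cv2.fitEllipse(k);print(e,ray("wrist",e[0],.006))
cv2.imwrite("pics/crop1.png",cv2.resize(im[150:320,240:400],None,fx=3.5,fy=3.5,interpolation=cv2.INTER_CUBIC))
E
```

```text
(np.float64(280.2857696030978), np.float64(191.34094869312682)) [0.5774 0.023 ]
(np.float64(359.50811339198435), np.float64(192.70185728250243)) [ 0.5891 -0.0318]
(np.float64(281.838905093112), np.float64(291.4227058559569)) [0.5009 0.0069]
(np.float64(353.9760036917397), np.float64(292.507614213198)) [ 0.5127 -0.0481]
centre [ 0.545  -0.0125] yaw [np.float64(0.20823320014802052), np.float64(0.20921704384383533)] [np.float64(0.056109453502867494), np.float64(0.07818542083793777), np.float64(0.05618641586794334), np.float64(0.07815224875738759)]
ring ((318.99639892578125, 242.98672485351562), (41.51454162597656, 44.39510726928711), 90.11189270019531) [ 0.5461 -0.0123  0.042 ]
ring ((318.82281494140625, 243.6554718017578), (56.79006576538086, 59.23690414428711), 86.90458679199219) [ 0.5456 -0.0123  0.042 ]
ring ((318.8832702636719, 243.5135955810547), (57.8330078125, 61.75465393066406), 92.020263671875) [ 0.5457 -0.0123  0.042 ]
white puck
((549.0524291992188, 268.4063720703125), (33.702091217041016, 38.50870132446289), 69.4275131225586) [ 0.5571 -0.2162  0.006 ]
```

View pics/crop1.png

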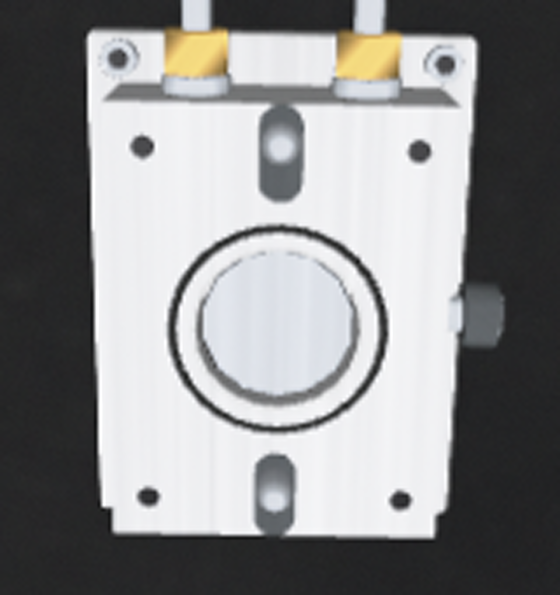

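```bash
python3 -m creep '[[[0.7,-35,200,33,0.02],[0.7,-35,200,33,0.02],[0.7,-35,200,33,0.02],[0.7,-35,200,33,0.02],[0.7,-35,200,33,0.02],[0.7,-35,200,33,0.02],[0.7,-35,200,33,0.02],[0.7,-35,200,33,0.02],[0.7,-35,200,33,0.02]]]' && python3 - <<'E'
from h import *
np.set_printoptions(precision=4,suppress=True)
T=np.array([[0.22545564821239675, -0.9742534192678672, 0.00016041819908058877, -0.13485394013886481], [0.9260721918196759, 0.2142547030957783, -0.31062069753904475, -0.49061662344713153], [0.30258890631916896, 0.07017974954508249, 0.9505339323382201, -0.45942165742861024],[0,0,0,1]])
old={"camera_matrix":vision.camera_info("wrist")["camera_matrix"],"camera_from_world":T}
a,b=[ray("wrist",p,.051,old)[:2] for p in [(320.2,191.7),(318.2,292.3)]]
print("pins",a,b,np.linalg.norm(a-b),"off",((a+b)/2-[.5456,-.0124])@[np.cos(.209),np.sin(.209)])
im=vision.snapshot("wrist");cv2.imwrite("pics/puck1.png",im[:,:,::-1]);s=r.state();print(s["tool_pos"],s["orientation"])
for k in blobs(im,120,300,6000,(200,150,450,330)):
    e=cv2.fitEllipse(k);p=ray("wrist",e[0],.006);print(e,p,(p-s["tool_pos"])@s["orientation"]*1000,[ (ray("wrist",e[0],z)).round(4) for z in (0,.009)])
E
```

```text
t: 2.2
tool_pos: [0.5572, -0.2146, 0.1087]
orientation: [[0.978, 0.207, 0.0], [0.207, -0.978, 0.0], [0.001, -0.0, -1.0]]
contact_force: [1.1, -0.3, 0.6]
gripper_width: 0.0599
grip_force: 0.0
pins [ 0.585  -0.0041] [ 0.5109 -0.0199] 0.07576262013295854 off 0.002392605500825278
[ 0.5573 -0.2144  0.1088] [[ 0.9783  0.2073  0.0007]
 [ 0.2073 -0.9783 -0.0001]
 [ 0.0007  0.0002 -1.    ]]
((321.9539489746094, 242.4649200439453), (40.41237258911133, 40.427955627441406), 144.01454162597656) [ 0.5572 -0.2161  0.006 ] [ -0.5437   1.6182 102.7801] [array([ 0.5553, -0.2166,  0.    ]), array([ 0.5581, -0.2159,  0.009 ])]
```

View pics/puck1.png

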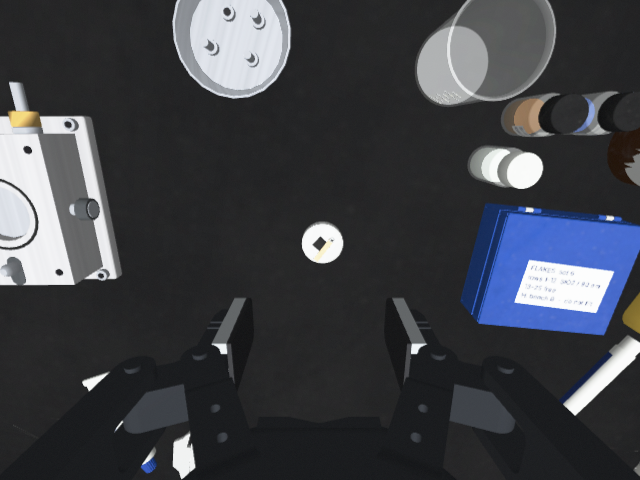

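```bash
python3 -m creep '[[[0.6,0,1.6,30,0],[0.6,0,1.6,60,0],[0.6,0,1.6,85,0],[0.6,0,1.6,100,0],[0.6,0,1.6,107,0],[0.6,0,1.6,107,0],[0.6,0,1.6,107,0],[0.5,0,1.6,107,0],[0.4,0,1.6,107,0],[0.3,0,1.6,107,0],[0.2,0,1.6,107,0],[0.2,0,1.6,107,0],[0.2,0,1.6,107,0],[0.2,0,1.6,107,0],[0.2,0,1.6,107,0],[0.2,0,1.6,107,0]]]' 25
```

```text
t: 3.58
tool_pos: [0.5582, -0.2176, 0.0032]
orientation: [[0.979, 0.205, 0.003], [0.205, -0.979, -0.001], [0.002, 0.001, -1.0]]
contact_force: [-1.1, 1.6, 6.0]
gripper_width: 0.0292
grip_force: 24.4
```

```bash
python3 -m creep '[[[0.2,0,0,-10,0],[0.2,0,0,-40,0],[0.2,0,0,-80,0],[0.2,0,0,-110,0],[0.2,0,0,-110,0],[0.2,0,0,-110,0],[0.2,0,0,-110,0]]]' && python3 - <<'E'
from h import *
im=vision.snapshot("wrist");im2=vision.snapshot("side")
P=r.state()["tool_pos"];q=proj("side",P).astype(int);print(q,P)
cv2.imwrite("pics/held.png",np.hstack([cv2.resize(im[220:460,200:440],(500,500)),cv2.resize(im2[max(0,q[1]-40):q[1]+35,q[0]-22:q[0]+23],(300,500))])[:,:,::-1])
E
```

```text
t: 4.17
tool_pos: [0.5569, -0.2172, 0.111]
orientation: [[0.979, 0.205, -0.001], [0.205, -0.979, 0.0], [-0.001, -0.0, -1.0]]
contact_force: [-0.5, -0.2, -1.3]
gripper_width: 0.0289
grip_force: 24.8
[357 336] [ 0.55635852 -0.21693958  0.10963652]
```

View pics/held.png

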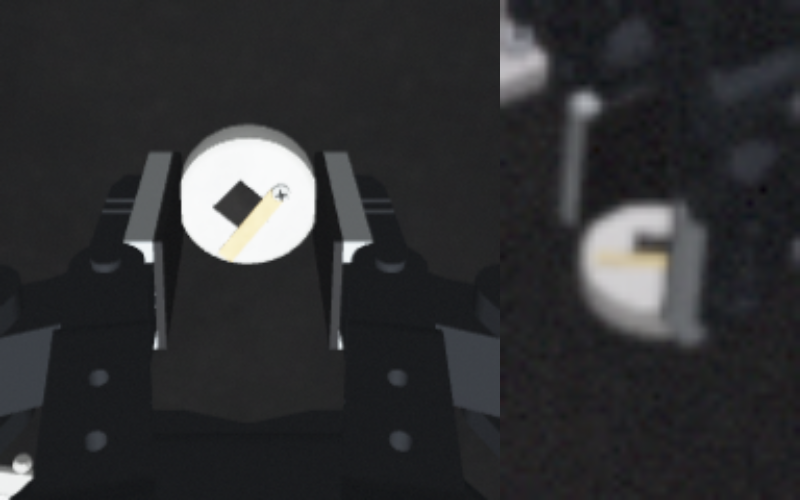

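```bash
python3 -m creep '[[[0.2,0,0,40,0],[0.2,0,0,80,0],[0.2,0,0,100,0],[0.2,0,0,106,0],[0.2,0,0,106,0],[0.2,0,0,106,0],[0.5,0,0,106,0],[0.5,0,0,106,0],[0.5,0,0,106,0],[0.5,0,0,102,0],[0.5,0,0,102,0],[0.5,0,0,102,0],[0.4,0,0,102,0],[0.3,0,0,102,0],[0.2,0,0,102,0],[0.2,0,0,102,0],[0.2,0,0,102,0],[0.2,0,0,102,0],[0.2,0,0,102,0]]]' 25;  python3 -c "
from h import *
print(r.state()['tool_pos'])"
```

```text
t: 5.85
tool_pos: [0.5572, -0.2173, 0.0093]
orientation: [[0.979, 0.205, 0.0], [0.205, -0.979, 0.0], [0.0, 0.0, -1.0]]
contact_force: [0.1, 0.4, 0.9]
gripper_width: 0.0175
grip_force: 0.2
[ 0.5572173  -0.21731994  0.00929666]
```

```bash
python3 -m creep '[[[0.2,0,0,-30,0],[0.5,0,0,-70,0],[0.6,0,0,-100,0],[0.6,0,0,-100,0],[0.6,0,0,-100,0],[0.6,0,0,-100,0]]]' && python3 - <<'E'
from h import *
np.set_printoptions(precision=4,suppress=True)
im=vision.snapshot("wrist");s=r.state();print(s["tool_pos"])
for k in blobs(im,120,300,6000,(200,150,450,330)):
    e=cv2.fitEllipse(k);p=ray("wrist",e[0],.0075);print(e,p,(p-s["tool_pos"])@s["orientation"]*1000)
cv2.imwrite("pics/puck2.png",im[160:400,180:460,::-1])
E
```

```text
t: 6.35
tool_pos: [0.5568, -0.2171, 0.1085]
orientation: [[0.979, 0.205, -0.001], [0.205, -0.979, 0.001], [-0.001, -0.001, -1.0]]
contact_force: [-0.5, -0.8, -1.3]
gripper_width: 0.0512
grip_force: 0.0
[ 0.5564 -0.2169  0.1076]
((319.41900634765625, 241.53875732421875), (40.43894577026367, 40.6635856628418), 101.85884857177734) [ 0.5572 -0.2163  0.0075] [  1.0851  -0.3128 100.088 ]
```

View pics/puck2.png

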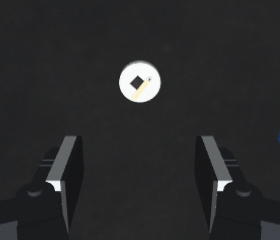

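```bash
python3 -m creep '[[[0.6,1,0,40,0],[0.6,1,0,80,0],[0.6,1,0,100,0],[0.6,1,0,108,0],[0.6,1,0,108,0],[0.6,1,0,108,0],[0.45,1,0,108,0],[0.4,1,0,108,0],[0.3,1,0,108,0],[0.2,1,0,108,0],[0.2,1,0,108,0],[0.2,1,0,108,0],[0.2,1,0,108,0],[0.2,1,0,108,0]]]' 25
python3 -m creep '[[[0.2,0,0,-10,0],[0.2,0,0,-40,0],[0.2,0,0,-80,0],[0.2,0,0,-110,0],[0.2,0,0,-110,0],[0.2,0,0,-110,0],[0.2,0,0,-110,0]]]' && python3 - <<'E'
from h import *
np.set_printoptions(precision=4,suppress=True)
im=vision.snapshot("wrist");s=r.state();print(s["tool_pos"])
for k in blobs(im,200,300,9000,(250,220,390,400)):
    e=cv2.fitEllipse(k)
    p=ray("wrist",e[0],s["tool_pos"][2]+.007);print(e,(p-s["tool_pos"])@s["orientation"]*1000)
c=np.array([.5456,-.0124,.09])
print("to cell",(c-s["tool_pos"])@s["orientation"]*1000)
E
```

```text
t: 7.57
tool_pos: [0.5584, -0.2172, 0.0016]
orientation: [[0.979, 0.205, 0.001], [0.205, -0.979, -0.0], [0.001, 0.0, -1.0]]
contact_force: [0.1, -0.5, 2.5]
gripper_width: 0.0293
grip_force: 24.9
t: 8.15
tool_pos: [0.5578, -0.2169, 0.1108]
orientation: [[0.979, 0.205, -0.001], [0.205, -0.979, 0.0], [-0.001, -0.001, -1.0]]
contact_force: [0.4, 0.6, -0.8]
gripper_width: 0.0291
grip_force: 24.8
[ 0.5574 -0.2167  0.1099]
((318.5716857910156, 318.4312744140625), (59.49127197265625, 65.65074920654297), 89.31401824951172) [-0.4624 -0.9197 -6.9975]
to cell [  30.453  -202.3441   20.1233]
```

```bash
python3 -m creep '[[[0.2,5,-35,0,0],[0.2,10,-70,0,0],[0.2,15,-105,0,0],[0.2,20,-140,0,0],[0.2,26,-172,0,0],[0.2,29,-192,0,0],[0.2,30.5,-202.3,0,0],[0.2,30.5,-202.3,0,0],[0.2,30.5,-202.3,0,0],[0.2,30.5,-202.3,20,0],[0.2,30.5,-202.3,40,0],[0.2,30.5,-202.3,52,0],[0.2,30.5,-202.3,58,0],[0.2,30.5,-202.3,58,0],[0.2,30.5,-202.3,58,0]]]' && python3 - <<'E'
from h import *
np.set_printoptions(precision=4,suppress=True)
im=vision.snapshot("wrist");s=r.state();print(s["tool_pos"],s["contact_force"])
cv2.imwrite("pics/place1.png",cv2.resize(im[200:400,190:450],None,fx=2.5,fy=2.5)[:,:,::-1])
c=np.array([.5456,-.0124,.042]);print((c-s["tool_pos"])@s["orientation"]*1000)
E
```

```text
t: 9.45
tool_pos: [0.5468, -0.0135, 0.0537]
orientation: [[0.979, 0.205, 0.0], [0.205, -0.979, -0.0], [0.0, 0.0, -1.0]]
contact_force: [0.4, 0.4, 0.8]
gripper_width: 0.0296
grip_force: 24.9
[ 0.5472 -0.0133  0.0543] [-0.7806  0.1648 -0.8031]
[-1.3534 -1.2216 12.2828]
```

View pics/place1.png

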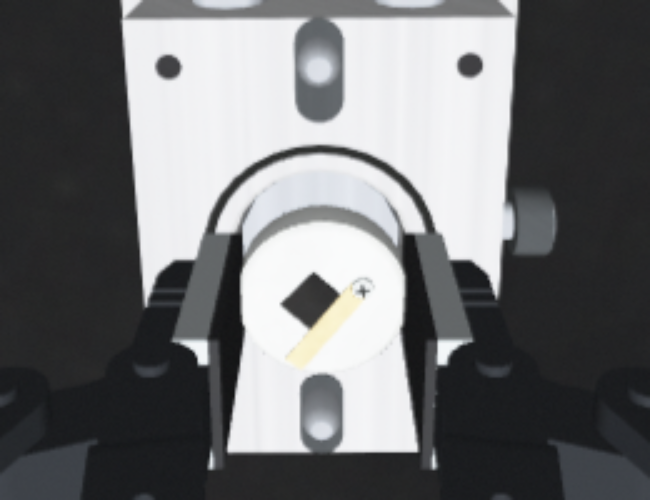

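```bash
python3 -m creep '[[[0.2,-0.8,-0.8,3,0],[0.2,-0.8,-0.8,6,0],[0.2,-0.8,-0.8,9,0],[0.2,-0.8,-0.8,11,0],[0.2,-0.8,-0.8,13,0],[0.2,-0.8,-0.8,13,0],[0.2,-0.8,-0.8,13,0]]]'
```

```text
t: 10.08
tool_pos: [0.5457, -0.0122, 0.0417]
orientation: [[0.979, 0.206, 0.0], [0.206, -0.979, -0.0], [0.0, 0.0, -1.0]]
contact_force: [-5.9, -0.0, 9.7]
gripper_width: 0.0292
grip_force: 30.1
```

```bash
python3 -m creep '[[[0.2,-0.5,0,-2,0],[0.2,-1.2,0,-2,0],[0.2,-1.2,0,-2,0],[0.2,-1.2,0,-1,0],[0.2,-1.2,0,0,0],[0.2,-1.2,0,1,0],[0.2,-1.2,0,1,0]]]'; python3 - <<'E'
from h import *
im=vision.snapshot("wrist")
cv2.imwrite("pics/place2.png",cv2.resize(im[200:400,190:450],None,fx=2.5,fy=2.5)[:,:,::-1])
E
```

```text
t: 10.67
tool_pos: [0.5447, -0.0125, 0.0416]
orientation: [[0.979, 0.205, 0.0], [0.205, -0.979, -0.0], [0.0, 0.0, -1.0]]
contact_force: [-9.4, 0.9, 17.8]
gripper_width: 0.0292
grip_force: 34.3
```

View pics/place2.png

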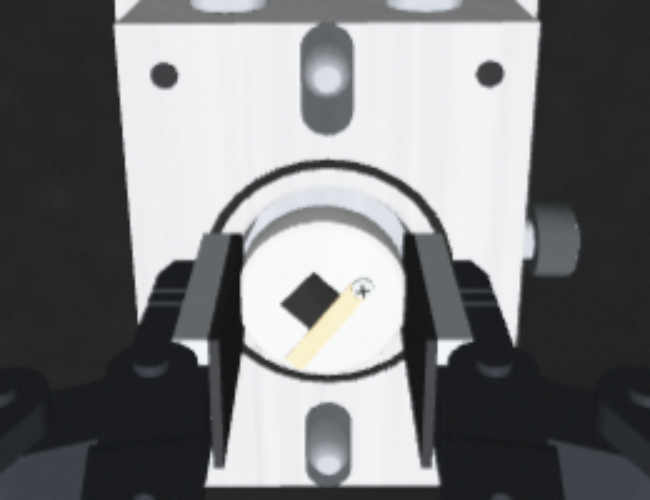

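```bash
python3 -m creep '[[[0.2,0,0.4,-3,0],[0.2,2.2,0.8,-3,0],[0.2,2.2,0.8,-3,0],[0.2,2.2,0.8,-2,0],[0.2,2.2,0.8,-1,0],[0.2,2.2,0.8,0,0],[0.2,2.2,0.8,0,0],[0.2,2.2,0.8,0,0]]]'; python3 -c "
from h import *
s=r.state();print(s['tool_pos'],s['contact_force'])"
```

```text
t: 11.38
tool_pos: [0.547, -0.0128, 0.0416]
orientation: [[0.979, 0.205, 0.0], [0.205, -0.979, -0.0], [0.0, 0.0, -1.0]]
contact_force: [-9.8, 0.4, 19.2]
gripper_width: 0.0292
grip_force: 35.1
[ 0.54695812 -0.01280586  0.04160881] [-9.84589482  0.43696867 19.21058259]
```

```bash
python3 -m creep '[[[0.2,-0.4,0,-1.0,0],[0.2,-0.4,0,-2,0],[0.2,-0.4,0,-2,0]]]'; python3 -m creep '[[[0.25,0,0,0,0],[0.32,0,0,0,0],[0.4,0,0,0,0],[0.45,0,0,0,0],[0.45,0,0,0,0],[0.45,0,0,-10,0],[0.45,0,0,-50,0],[0.45,0,0,-90,0],[0.45,0,0,-100,0],[0.45,0,0,-100,0],[0.45,0,0,-100,0]]]'; python3 - <<'E'
from h import *
np.set_printoptions(precision=4,suppress=True)
im=vision.snapshot("wrist");s=r.state();print(s["tool_pos"])
cv2.imwrite("pics/after.png",im[:,:,::-1])
g=cv2.cvtColor(im,cv2.COLOR_RGB2GRAY)
for thr in (60,90,235,245):
  m=((g>thr)*255).astype(np.uint8)
  cs,_=cv2.findContours(m,cv2.RETR_LIST,cv2.CHAIN_APPROX_NONE)
  for k in cs:
    x,y,w,h=cv2.boundingRect(k)
    if 30<w<75 and 30<h<75 and 280<x+w/2<360 and 200<y+h/2<290:
        e=cv2.fitEllipse(k);print(thr,np.round(e[0],1),np.round(e[1],1),ray("wrist",e[0],.042),ray("wrist",e[0],.046))
# dark blobs on the face
m=((g<110)*255).astype(np.uint8);cs,_=cv2.findContours(m,cv2.RETR_LIST,cv2.CHAIN_APPROX_NONE)
for k in cs:
    x,y,w,h=cv2.boundingRect(k)
    if 3<w<12 and 3<h<12 and 260<x<390 and 160<y<320: print("dark",x+w/2,y+h/2,w,h,ray("wrist",(x+w/2,y+h/2),.042))
E
```

```text
t: 11.63
tool_pos: [0.5467, -0.0128, 0.0417]
orientation: [[0.979, 0.205, 0.001], [0.205, -0.979, 0.0], [0.001, 0.0, -1.0]]
contact_force: [0.0, 1.2, 5.3]
gripper_width: 0.0294
grip_force: 28.1
t: 12.55
tool_pos: [0.5464, -0.0129, 0.1418]
orientation: [[0.979, 0.205, 0.001], [0.205, -0.979, -0.0], [0.001, 0.0, -1.0]]
contact_force: [-0.1, -0.0, -0.9]
gripper_width: 0.0387
grip_force: 0.0
[ 0.5457 -0.0128  0.1403]
90 [319.6 243.4] [55.5 59.2] [ 0.5458 -0.0126  0.042 ] [ 0.5471 -0.0123  0.046 ]
235 [318.3 245.6] [37.4 40.2] [ 0.5439 -0.012   0.042 ] [ 0.5452 -0.0118  0.046 ]
235 [318.5 244.2] [47.2 50.4] [ 0.545 -0.012  0.042] [ 0.5463 -0.0117  0.046 ]
235 [318.6 244.3] [51.9 55.3] [ 0.5449 -0.012   0.042 ] [ 0.5463 -0.0118  0.046 ]
235 [318.7 244.1] [62.3 64.9] [ 0.5451 -0.0121  0.042 ] [ 0.5464 -0.0118  0.046 ]
245 [318.1 245.5] [34.8 36.5] [ 0.544  -0.0119  0.042 ] [ 0.5453 -0.0116  0.046 ]
dark 283.5 293.0 5 4 [0.5003 0.0065 0.042 ]
dark 355.5 292.5 5 5 [ 0.5121 -0.0481  0.042 ]
dark 319.5 286.0 11 10 [ 0.5119 -0.0197  0.042 ]
dark 358.5 193.5 5 5 [ 0.5877 -0.0319  0.042 ]
dark 279.5 193.5 5 5 [0.5763 0.0227 0.042 ]
dark 272.5 169.0 5 4 [0.5921 0.0303 0.042 ]
dark 365.5 168.5 5 5 [ 0.6056 -0.0324  0.042 ]
```

```bash
python3 -m creep '[[[0.5,-7,-39,-20,0.17],[0.5,-13,-78,-20,0.17],[0.5,-20,-117,-20,0.17],[0.5,-26,-156,-20,0.17],[0.5,-33,-195,-20,0.17],[0.5,-39,-234,-20,0.17],[0.5,-39,-234,-20,0.17],[0.5,-39,-234,-20,0.17],[0.5,-39,-234,-20,0.17]]]'; python3 - <<'E'
from h import *
np.set_printoptions(precision=4,suppress=True)
im=vision.snapshot("wrist");s=r.state();print(s["tool_pos"])
cv2.imwrite("pics/cover.png",im[:,:,::-1])
print("tweez",ray("side",(228,198),0),ray("scene",(210,218),0))
for thr in (60,120,235):
  for k in blobs(im,thr,1500,60000,(180,60,460,360)):
    re=cv2.minAreaRect(k);print(thr,re,cv2.contourArea(k))
    b=cv2.boxPoints(re);W=np.array([ray("wrist",p,.013)[:2] for p in b]);print(W,W.mean(0))
g=cv2.cvtColor(im,cv2.COLOR_RGB2GRAY)
sub=cv2.resize(g[120:340:1,230:410],None,fx=.25,fy=.25,interpolation=cv2.INTER_AREA)
for row in sub: print(' '.join('%3d'%v for v in row))
E
```

```text
t: 13.35
tool_pos: [0.4596, 0.2077, 0.1598]
orientation: [[0.999, 0.037, -0.002], [0.037, -0.999, -0.001], [-0.002, 0.001, -1.0]]
contact_force: [0.5, 0.4, 0.6]
gripper_width: 0.0424
grip_force: 0.0
[0.46   0.2072 0.1601]
tweez [0.5053 0.4246 0.    ] [0.5105 0.4269 0.    ]
60 ((302.66278076171875, 215.4773712158203), (88.29208374023438, 111.41876983642578), 1.5481576919555664) 9197.5
[[0.4161 0.2627]
 [0.5154 0.2581]
 [0.516  0.1854]
 [0.4165 0.182 ]] [0.466  0.2221]
120 ((302.195068359375, 215.9776611328125), (87.41072845458984, 110.40186309814453), 1.5911402702331543) 8974.5
[[0.4161 0.2627]
 [0.5146 0.2581]
 [0.5152 0.1861]
 [0.4165 0.1829]] [0.4656 0.2225]
235 ((302.4437561035156, 215.41726684570312), (85.34901428222656, 106.22708892822266), 1.3322198390960693) 6603.5
[[0.4186 0.2612]
 [0.5132 0.2574]
 [0.5141 0.1869]
 [0.4193 0.1835]] [0.4663 0.2223]
 37  38  40  38  37  37  37  37  37  37  37  37  38  38  38  38  38  37  37  38  38  37  37  38  38  38  38  37  37  37  37  37  36  36  37  36  36  36  37  36  35  36  37  36  35
 38  38  39  38  37  38  38  37  38  38  37  38  38 
[... 8967 characters left out ...]
 100  86  24  22  22  24  36  36  36  36  36  37  37  35  35  36  36  36  38  38  37  37  36  36  36  37  38  38  34  23  23  24  43 100 101 100  44  31  31  33
 28  28  30  96 101 101  61  23  22  22  24  36  36  38  37  36  37  38  37  36  37  37  37  38  38  38  39  38  37  37  37  37  37  34  23  23  23  26  93 101 100  67  28  28  29
 28  28  55 101 100 100  38  23  22  22  24  36  37  38  38  38  36  36  36  36  37  38  38  38  38  39  38  37  37  36  36  36  38  34  23  23  23  24  71 101 100  93  30  28  28
 28  28 101 153 155 139  44  22  21  21  27  38  37  37  37  37  37  37  37  37  37  37  38  38  38  38  38  37  37  37  37  37  37  35  23  22  23  31  77 155 155 143  49  28  28
```

```bash
python3 - <<'E'
from h import *
np.set_printoptions(precision=4,suppress=True)
im=cv2.imread("pics/cover.png");g=cv2.cvtColor(im,cv2.COLOR_BGR2GRAY);s=r.state()
m=((g<190)*255).astype(np.uint8);cs,_=cv2.findContours(m,cv2.RETR_CCOMP,cv2.CHAIN_APPROX_NONE)
C=[]
for k in cs:
    x,y,w,h=cv2.boundingRect(k)
    if 4<w<16 and 6<h<25 and 262<x<345 and 160<y<270: C.append((x+(w-1)/2,y+(h-1)/2));print(x,y,w,h)
W=np.array([ray("wrist",c,.013)[:2] for c in C]);m=W.mean(0);print(W,"c",m)
for i in range(len(W)):
  for j in range(i): 
    d=W[i]-W[j]
    if abs(d[0])>.05 and abs(d[1])<.02: d=d*np.sign(d[0]);print("yaw",np.arctan2(d[1],d[0]),np.linalg.norm(d))
p=np.r_[m,.0243];print("rel tool",(p-s["tool_pos"])@s["orientation"]*1000)
print("bar",ray("wrist",(301.5,222.5),.049))
E
```

```text
331 255 6 14
269 253 6 14
334 166 7 17
267 164 7 17
[[0.4268 0.1933]
 [0.4268 0.2494]
 [0.5051 0.1942]
 [0.5048 0.25  ]] c [0.4659 0.2217]
yaw 0.011276220449506784 0.07829408658619906
yaw 0.008219478677172602 0.07799233769894054
rel tool [  6.7017 -14.4339 135.7615]
bar [0.4719 0.2215 0.049 ]
```

```bash
python3 -m creep '[[[0.5,6.7,-14.4,20,0.027],[0.5,6.7,-14.4,50,0.027],[0.5,6.7,-14.4,85,0.027],[0.5,6.7,-14.4,110,0.027],[0.5,6.7,-14.4,126,0.027],[0.5,6.7,-14.4,135,0.027],[0.5,6.7,-14.4,135,0.027],[0.5,6.7,-14.4,135,0.027],[0.35,6.7,-14.4,135,0.027],[0.2,6.7,-14.4,135,0.027],[0.08,6.7,-14.4,135,0.027],[0.05,6.7,-14.4,135,0.027],[0.05,6.7,-14.4,135,0.027],[0.05,6.7,-14.4,135,0.027],[0.05,6.7,-14.4,135,0.027],[0.05,6.7,-14.4,135,0.027]]]' 60
```

```text
t: 14.73
tool_pos: [0.4673, 0.223, 0.0279]
orientation: [[1.0, 0.01, 0.003], [0.01, -1.0, 0.001], [0.003, -0.001, -1.0]]
contact_force: [-1.4, -1.2, 6.3]
gripper_width: 0.0106
grip_force: 60.8
```

```bash
python3 -m creep '[[[0.05,0,0,-10,0],[0.05,0,0,-35,0],[0.05,0,0,-70,0],[0.05,0,0,-80,0],[0.05,0,0,-80,0],[0.05,0,0,-80,0]]]'; python3 - <<'E'
from h import *
np.set_printoptions(precision=4,suppress=True)
L=[]
for i in range(8): vision.snapshot("side");L.append(r.state())
p=np.mean([s["tool_pos"] for s in L],0);o=L[-1]["orientation"];print(p,np.std([s["tool_pos"] for s in L],0),np.mean([s["contact_force"] for s in L],0),o)
print((np.array([.5479,-.0119,.105])-p)@o*1000)
E
```

```text
t: 15.23
tool_pos: [0.4661, 0.2227, 0.1059]
orientation: [[1.0, 0.01, 0.0], [0.01, -1.0, 0.0], [0.0, -0.0, -1.0]]
contact_force: [-1.2, -0.6, -2.2]
gripper_width: 0.011
grip_force: 59.6
[0.4655 0.2225 0.1046] [0.0003 0.0001 0.0005] [-0.2538 -0.042  -2.5431] [[ 1.      0.0098 -0.0012]
 [ 0.0098 -1.     -0.0005]
 [-0.0012  0.0005 -1.    ]]
[ 80.1293 235.1613  -0.3539]
```

```bash
python3 -m creep '[[[0.05,13,38,0,-0.1],[0.05,26,76,0,-0.2],[0.05,39,114,0,-0.2],[0.05,52,152,0,-0.2],[0.05,64,188,0,-0.2],[0.05,74,218,0,-0.2],[0.05,80.1,235.2,0,-0.2],[0.05,80.1,235.2,0,-0.2],[0.05,80.1,235.2,0,-0.2],[0.05,80.1,235.2,0,-0.2]]]'; cat > avg.py <<'E'
from h import *
np.set_printoptions(precision=4,suppress=True)
L=[]
for i in range(6): im=vision.snapshot("wrist");L.append(r.state())
p=np.mean([s["tool_pos"] for s in L],0);o=L[-1]["orientation"]
yaw=.209;u=np.array([np.cos(yaw),np.sin(yaw)]);v=np.array([-u[1],u[0]]);d=p[:2]-[.5456,-.0124]
print("p",p,"force",np.mean([s["contact_force"] for s in L],0),"yaw",np.arctan2(o[1,0],o[0,0]),"cellxy mm",d@u*1000,d@v*1000,"M",np.mean([s["wrist_torque"] for s in L],0))
cv2.imwrite("pics/last.png",im[:,:,::-1])
E
python3 avg.py
```

```text
t: 16.47
tool_pos: [0.5484, -0.011, 0.106]
orientation: [[0.978, 0.209, -0.001], [0.209, -0.978, 0.0], [-0.001, -0.001, -1.0]]
contact_force: [0.1, -0.2, -2.4]
gripper_width: 0.0103
grip_force: 59.7
p [ 0.5485 -0.0106  0.1063] force [-0.3475  0.0583 -2.2999] yaw 0.2109739852305104 cellxy mm 3.1616664197490096 1.12366372246048 M [ 0.0098 -0.0028  0.0037]
```

```bash
python3 -m creep '[[[0.05,-0.8,1.1,8,0],[0.05,-0.8,1.1,16,0],[0.05,-0.8,1.1,22,0],[0.05,-0.8,1.1,26,0],[0.05,-0.8,1.1,26,0],[0.05,-0.8,1.1,28,0],[0.05,-0.8,1.1,30,0],[0.05,-0.8,1.1,30,0],[0.05,-0.8,1.1,30,0]]]'; python3 avg.py
```

```text
t: 17.52
tool_pos: [0.5484, -0.0128, 0.0765]
orientation: [[0.978, 0.208, 0.001], [0.208, -0.978, 0.0], [0.001, 0.0, -1.0]]
contact_force: [0.8, 0.8, -1.8]
gripper_width: 0.0107
grip_force: 59.7
p [ 0.5483 -0.0129  0.0766] force [ 0.3157  0.4564 -2.1603] yaw 0.2098364579205907 cellxy mm 2.5396814758877966 -1.0138441234658677 M [ 0.0517 -0.1492  0.004 ]
```

```bash
python3 -m creep '[[[0.05,0,-0.8,0,0],[0.05,0,-0.8,0.5,0],[0.05,0,-0.8,1,0],[0.05,0,-0.8,1.5,0],[0.05,0,-0.8,2,0],[0.05,0,-0.8,2,0],[0.05,0,-0.8,2,0]]]'; python3 avg.py
```

```text
t: 18.4
tool_pos: [0.5483, -0.0122, 0.0745]
orientation: [[0.978, 0.208, 0.001], [0.208, -0.978, -0.0], [0.001, 0.0, -1.0]]
contact_force: [3.7, -1.2, -1.5]
gripper_width: 0.0108
grip_force: 59.8
p [ 0.5482 -0.0122  0.0745] force [ 3.773  -0.5788 -1.4719] yaw 0.2097498127434667 cellxy mm 2.621767044098657 -0.31379867119097343 M [-0.1749 -0.7785  0.0135]
```

```bash
python3 -m creep '[[[0.05,0.5,0,0,0],[0.05,0.7,0,0.5,0],[0.05,0.7,0,1,0],[0.05,0.7,0,1.5,0],[0.05,0.7,0,2,0],[0.05,0.7,0,2,0],[0.05,0.7,0,2,0]]]'; python3 avg.py
```

```text
t: 19.28
tool_pos: [0.5487, -0.012, 0.0728]
orientation: [[0.978, 0.208, 0.0], [0.208, -0.978, -0.0], [0.0, 0.0, -1.0]]
contact_force: [0.3, -1.6, 5.0]
gripper_width: 0.0108
grip_force: 60.7
p [ 0.5487 -0.012   0.0728] force [-0.1442 -1.5796  5.3151] yaw 0.2097641314600139 cellxy mm 3.1203031452053285 -0.2797432766919475 M [-0.2419  0.0093  0.048 ]
```

```bash
python3 -m creep '[[[0.05,0,0,0.5,0],[0.05,0,0,1,0],[0.05,0,0,1.5,0],[0.05,0,0,2,0],[0.05,0,0,2,0],[0.05,0,0,2,0]]]'; python3 avg.py
```

```text
t: 20.08
tool_pos: [0.5489, -0.012, 0.0713]
orientation: [[0.978, 0.208, 0.001], [0.208, -0.978, -0.0], [0.001, 0.0, -1.0]]
contact_force: [-1.7, -1.4, 8.8]
gripper_width: 0.0106
grip_force: 61.2
p [ 0.5488 -0.012   0.0713] force [-1.0187 -1.0903  7.8689] yaw 0.20976532418463079 cellxy mm 3.2485974743868518 -0.30184734719460515 M [-0.2322  0.2634  0.0389]
```

```bash
python3 -m creep '[[[0.05,-0.2,0,0.5,0],[0.05,-0.2,0,1,0],[0.05,-0.2,0,1.5,0],[0.05,-0.2,0,2,0],[0.05,-0.2,0,2.5,0],[0.05,-0.2,0,3,0],[0.05,-0.2,0,3,0],[0.05,-0.2,0,3,0]]]'; python3 avg.py
python3 -m creep '[[[0.05,0,0,0.5,0],[0.05,0,0,1,0],[0.05,0,0,1.5,0],[0.05,0,0,1.5,0],[0.05,0,0,1.5,0]]]'; python3 avg.py
```

```text
t: 21.05
tool_pos: [0.5489, -0.0121, 0.0701]
orientation: [[0.978, 0.208, 0.002], [0.208, -0.978, -0.0], [0.001, 0.001, -1.0]]
contact_force: [-6.6, -2.5, 18.7]
gripper_width: 0.0105
grip_force: 62.6
p [ 0.5489 -0.0121  0.07  ] force [-6.9536 -1.0452 18.281 ] yaw 0.20981331841254128 cellxy mm 3.241364796328646 -0.39896706079888034 M [-0.1727  1.1772 -0.0009]
t: 21.77
tool_pos: [0.5488, -0.0122, 0.0699]
orientation: [[0.978, 0.208, 0.002], [0.208, -0.978, -0.001], [0.001, 0.001, -1.0]]
contact_force: [-13.5, -0.3, 28.4]
gripper_width: 0.0106
grip_force: 63.8
p [ 0.5488 -0.0121  0.0699] force [-12.7462  -0.9618  27.1566] yaw 0.20981551111457628 cellxy mm 3.1929218047729484 -0.4197885719064375 M [-0.1475  2.1109  0.0244]
```

```bash
python3 -m creep '[[[0.05,-0.5,0,0,0],[0.05,-1,0,0.3,0],[0.05,-1.3,0,0.5,0],[0.05,-1.3,0,0.5,0],[0.05,-1.3,0,0.5,0],[0.05,-1.3,0,0.5,0]]]'; python3 avg.py
```

```text
t: 22.57
tool_pos: [0.5488, -0.0122, 0.0699]
orientation: [[0.978, 0.208, 0.005], [0.208, -0.978, -0.0], [0.005, 0.001, -1.0]]
contact_force: [-6.8, -0.1, 25.1]
gripper_width: 0.0103
grip_force: 63.5
p [ 0.5487 -0.0122  0.0699] force [-7.2861  0.8286 25.8686] yaw 0.21001405773137166 cellxy mm 3.1267104566027313 -0.41989484156580037 M [0.0691 1.2312 0.0304]
```

```bash
python3 -c "
from cell import r
print(r.close_job())"
```

```text
the job is handed in; nothing more can be done
None
```

The puck is in the cell's pocket, and the cover is over both pins and pressed down flush (about 26 N) with the handle still gripped. The job was handed in at about 23 s of the 72 s allowed. I judged the seating from arm position and force, not a final picture, and the hand-in returned no verdict.

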